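# Lift a bevelled cover board onto the drying rack with the lifter

### The arm

A 7-joint arm with a two-finger parallel gripper is mounted at the origin on a cart in front of the work surface, level with it; the furniture and walls round the work are solid. World frame = base frame: x ahead of the robot, y to its left, z up, the work surface at z = 0. Lengths are in m, angles in rad, forces in N, time in s.
With the tool pointing down it reaches from about 0.4 to 0.85 m from the base axis. Payload 4.4 kg.
Tool frame: the origin (TCP) lies at the very end of the fingers, on their centre line; the grasp point (between the pads) lies 19 mm behind it; z points along the fingers, y is the direction in which the jaws open and shut (so a half turn about z gives the same grasp; the last joint's range is limited). The gripper opens to 94 mm and grips with 3 to 60 N. Pads are 16 mm wide; open, the fingers measure 119 mm over their backs; the gripper's body (75 mm by 177 mm) begins 78 mm behind the grasp point.
Start: joints at [-1.167, 0.628, 0.038, 1.517, -0.027, 0.996, -0.02], TCP at [0.294, 0.58, 0.205] pointing down, gripper open.
Joint ranges: [-3.06, 3.06], [-0.37, 2.12], [-1.25, 1.32], [0.18, 2.47], [-1.1, 4.24], [0.23, 1.98], [-2.94, 2.94]. Speed limits (rad/s): [2.57, 2.57, 3.14, 3.14, 3.14, 3.14, 3.14].

### API

Orientations are given as a unit quaternion [w, x, y, z].
In Python, from workcell import read_state, eyes, workorder gives the robot as it stands.
- The arm moves only by the tool step_arm, never from a script. Its argument "increments" is a list of rows, each an object with "xyz": the shift along the tool's x, y, z in m, a list of three; "twist": the turn about the tool's z in rad; "jaw": the opening, from 0 (shut) to 1 (fully open). A call has 1 to 5 rows; each row is the pose to reach, as a shift and turn from the pose measured when the call began, along the tool's axes at that moment; what a row does not reach only later rows make up. A row lasts 1/8 s, in which the tool goes at most 62.5 mm and 10.7 degrees, less where a joint would pass 70% of its speed; a pose out of reach is approached as far as the arm can. A call with a gripper value outside its range is refused whole. The fingers move at their own pace and stop on an object; the grip force is fixed at half the most. Time passes only in rows, so rows that repeat a pose let the fingers close. It gives the time, the measured TCP pose, the force and the opening at its end, in the units of the state.
- read_state(): the state, without advancing time (a new reading comes with each control period).
- eyes.capture(name): name is "scene" or "top" or "wrist"; returns a dict with "img" (400x640x3 uint8, red, green, blue), "fx", "fy", "cx", "cy" (pixels), "distortion" ([k1, k2, p1, p2, k3] as OpenCV has them; the pictures are not rectified), "R" (3x3) and "t" (3): a world point X has camera coordinates R X + t; the wrist camera has in their place "hand_eye" (4x4, takes a point from camera to tool coordinates, whose origin is the TCP and whose axes are the flange's). Camera axes: x right, y down, z forward; pixel columns grow to the right and rows downward; lengths in m; the calibration is good to about 2 mm. A picture is of the moment at which its call begins: read the wrist's pose just before it. There is no depth.
- workorder.job_done(): hands the job in, once; it reports no verdict.
The state is a dict: "time_s": time; "joint_positions": joint angles; "dq": joint speeds; "joint_torque": joint torques, N m; "tool_pos": TCP position; "ee_rot": TCP orientation; "contact_force": force on the tool from outside, world axes, zero at the start; "wrist_torque": the same for the moment, N m; "grip_width": opening from 0.0 (shut) to 1.0 (fully open).
Only numpy, scipy, OpenCV 4.12 (cv2) and the standard library are available. Lean on these libraries where they do the work, as an engineer would, in place of code of your own. Each camera call takes 0.05 s, during which the arm holds its last target.

### The job

Take the wooden pressing block off the book cover board and lay it down flat on the bare table. Then use the lifter: slide its blade under the board, working against the stop strip, lift the board on it, carry it level to the drying rack and set it down gently, square and centred across the rack's two blocks; draw the blade out and lay the lifter flat on the table. The gripper itself must not handle the board, and everything else stays where it stands.

Things in the scene. Friction and masses are not known exactly. Their poses are not given: they have to be found in the camera images.
- cover_board: bare light-wood board, 100 (x) x 140 (y) x 6 mm, about 80 g, loose on the table; origin at the centre of its underside, z up. Underside bevelled all round: it rises 3 mm over the outer 11 mm. Its +x long edge lies 2 to 6 mm before the stop strip; the opposite long edge (-x) is the open side for the blade. Four small dark holes along one short edge.
- stop_strip: dark wood strip fixed to the table, 170 mm long (its y) x 18 mm deep x 14 mm high, a backstop that keeps the board from sliding away; origin at table level in the middle of the face towards the board; x points away from the board, so a blade is slid under the board along this +x
- weight_centre (a point): centre of the loose beech pressing block lying on the cover board, 40 (x) x 120 (y) x 25 mm high, about 120 g, its length roughly along the board's length; z up
- lifter_grip (a point): centre of the wooden grip bar of the lifter, a loose 140 g tool lying on its flat blade. Bar 80 mm long (x), 18 wide (y, grip across it), 26 high, centre 45 mm above the blade's underside. Steel blade 64 mm wide, from 45 to 165 mm ahead of this point (+x), 2.4 mm thick, thinning over the last 35 mm to 0.6. A 26 mm wide tang runs under the bar to 47 mm behind. z up.
- lifter_tip (a point): middle of the blade's front edge on its underside (165 mm ahead of and 45 mm below lifter_grip); same axes
- rack: fixed drying rack: base board 136 (x) x 184 (y) x 5 mm carrying two beech blocks, 120 (x) x 40 x 25 mm high, at y = +66 and -66 mm; tops 30 mm above the table. The 92 mm gap between them is open at both ends, so the blade can go down in it. Origin under the base's centre. The lifter comes from and leaves to the -x side, pointing along +x; board x along rack x.
- tea_mug_centre (a point): bystander: green and white mug with handle, 78 x 116 x 101 mm high, centre half-way up
- paste_jar_centre (a point): bystander: white jar with red lid, 66 mm diameter x 67 mm high, centre half-way up
- dropper_bottle_centre (a point): bystander: small brown bottle with black dropper cap, 34 mm diameter x 102 mm high, centre half-way up
- packet_0_centre (a point): bystander: larger white packet lying flat, 85 (x) x 135 (y) x 17 mm, centre half-way up
- packet_1_centre (a point): bystander: smaller white packet lying flat, 80 (x) x 105 (y) x 15 mm, centre half-way up
- label_block_centre (a point): bystander: block of blank tags lying flat, 80 (x) x 44 (y) x 9 mm, centre half-way up

How it is judged:
On the way, in this order (a step that is already met when the one before it is completed fails the run):
1. the pressing block lies flat on the table, off the board (height (world z) of weight_centre below 0.016 m and angle between weight_centre's own z axis and vertical below 0.1 rad and horizontal distance between weight_centre and cover_board above 0.06 m and contact force between the fingers and weight below 0.1 N), for 0.2 s.
2. the board is clear of the table, level, carried on the lifter alone (height (world z) of cover_board above 0.035 m and angle between cover_board's own z axis and vertical below 0.3 rad and contact force between lifter and cover_board above 0.2 N and contact force between each of the arm, the fingers and cover_board below 0.1 N), for 0.3 s.
At the end, for the whole second after the job is handed in: Board at rest on both rack blocks, centre within 25 mm along and 12 mm across of the rack's centre, turned under 0.15 rad from it; lifter drawn out, flat on the table, touching neither board nor rack; pressing block flat on the table (x of cover_board in the frame of rack between -0.025 and 0.025 m and y of cover_board in the frame of rack between -0.012 and 0.012 m and z of cover_board in the frame of rack between 0.027 and 0.033 m and angle between the x axis of cover_board and the x axis of rack, either way round below 0.15 rad and angle between cover_board's own z axis and vertical below 0.04 rad and linear speed of cover_board below 0.01 m/s and contact force between lifter and cover_board below 0.05 N and contact force between lifter and rack below 0.05 N and height (world z) of lifter_grip below 0.05 m and angle between lifter_grip's own z axis and vertical below 0.08 rad and height (world z) of weight_centre below 0.016 m and angle between weight_centre's own z axis and vertical below 0.1 rad).
It fails at once if the gripper or arm handles the board (over 2 N) (contact force between any of the fingers, the arm and cover_board above 2 N).
It fails at once if the board is tipped steeply (over 0.45 rad) (angle between cover_board's own z axis and vertical above 0.45 rad).
It fails at once if the board is dropped or forced onto the rack (over 15 N) (contact force between cover_board and rack above 15 N).
It fails at once if a bystander is moved over 15 mm (distance of any of tea_mug_centre, paste_jar_centre, dropper_bottle_centre, packet_0_centre, packet_1_centre, label_block_centre from where it was at the start of the episode above 0.015 m).
It also fails if it takes over 67 s, if anything falls off the work surface, if the arm or the gripper's body presses on something with over 40 N, if the wrist force passes 120 N, or if a joint passes its speed limit or range.

## Working session

There is one attempt and no reset: what is moved stays moved. The work goes in short steps, Python scripts to look and compute and a tool call to move; the robot and the scene stay as the last step left them, time stands still between calls to the robot, and variables do not carry over. Pictures are saved under pics/ and viewed, and the job is handed in when it is done.

Besides the shell and the picture viewer there is one more tool, called as a command line: name --argument value ..., lists and objects as JSON in quotes. step_arm: Moves the arm, as the interface text tells. Its arguments: {"type":"object","properties":{"increments":{"type":"array","items":{"type":"object","properties":{"xyz":{"type":"array","items":{"type":"number"}},"twist":{"type":"number"},"jaw":{"type":"number"}}}}},"required":["increments"]}

```bash
ls; mkdir -p pics; python3 - <<'E'
from workcell import read_state, eyes
import cv2
s=read_state(); print(s)
for n in ["scene","top","wrist"]:
    c=eyes.capture(n); cv2.imwrite(f"pics/{n}0.png",c["img"][:,:,::-1]); print({k:v for k,v in c.items() if k!="img"})
E
```

```text
pics
{'time_s': 0.0, 'joint_positions': array([-1.16680232,  0.62933553,  0.03844472,  1.51836875, -0.02698629,
        0.99628979, -0.01997822]), 'dq': array([ 7.27886969e-05, -8.00287448e-04, -3.58227324e-04, -8.90935198e-04,
        2.35108348e-03, -9.98593401e-04,  1.87014222e-04]), 'joint_torque': array([-5.51130393e-05, -5.49739695e+01,  1.14349343e+00, -1.86629838e+01,
       -5.21123246e-02,  2.37741211e-02,  1.63828786e-04]), 'tool_pos': array([0.29393331, 0.57899256, 0.20456081]), 'ee_rot': array([-2.00928742e-04,  2.32729589e-01,  9.72541028e-01, -9.19967770e-04]), 'contact_force': array([-0.25597294, -0.69401065,  0.62622481]), 'wrist_torque': array([-0.01783489, -0.02823009,  0.01330976]), 'grip_width': 0.9980552508445819}
{'fx': 386.7819103126072, 'fy': 386.7819103126072, 'cx': 324.1758844959917, 'cy': 206.00595886131723, 'distortion': array([-0.07400452,  0.        ,  0.        ,  0.        ,  0.        ]), 'R': array([[ 0.52424714, -0.85156444,  0.0017161 ],
       [-0.44394266, -0.27502225, -0.85280577],
       [ 0.72669103,  0.44631913, -0.52222541]]), 't': array([-
[... 271 characters left out ...]
 0.0048058 ],
       [-0.97527577,  0.04294013, -0.21677944],
       [ 0.21635046, -0.01445326, -0.97620878]]), 't': array([0.0056871 , 0.56605885, 1.16000248])}
{'fx': 282.8711606837249, 'fy': 282.8711606837249, 'cx': 321.2524341514602, 'cy': 192.71026884170013, 'distortion': array([0.00608736, 0.        , 0.        , 0.        , 0.        ]), 'hand_eye': array([[-2.05502164e-04, -9.71948857e-01, -2.35192212e-01,
         6.92605371e-02],
       [ 9.99999920e-01, -1.19129842e-04, -3.81449848e-04,
        -5.02218857e-04],
       [ 3.42731333e-04, -2.35192271e-01,  9.71948804e-01,
        -1.77828750e-01],
       [ 0.00000000e+00,  0.00000000e+00,  0.00000000e+00,
         1.00000000e+00]])}
```

View pics/top0.png

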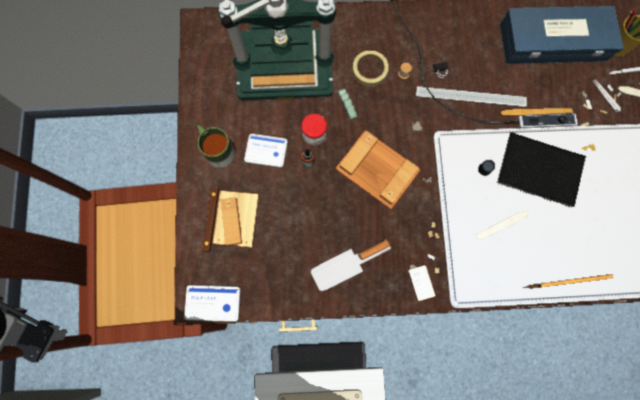

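View pics/scene0.png

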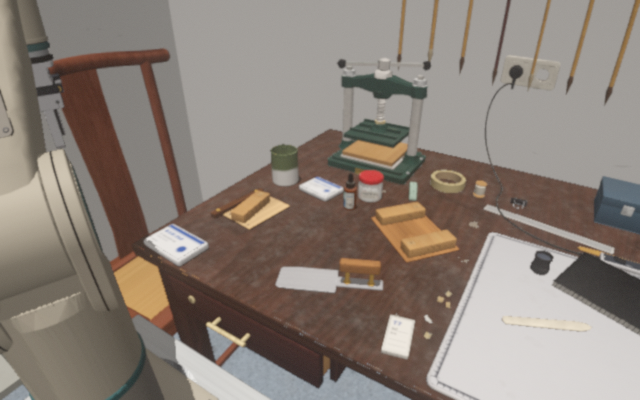

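View pics/wrist0.png

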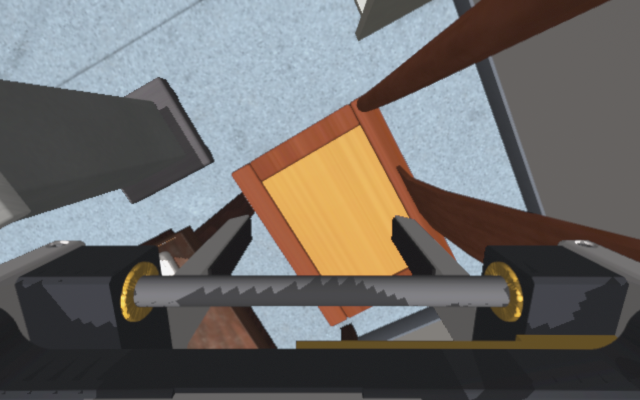

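```bash
cat > h.py <<'E'
import numpy as np, cv2
from workcell import read_state, eyes
from scipy.spatial.transform import Rotation as Ro
def K(c): return np.array([[c['fx'],0,c['cx']],[0,c['fy'],c['cy']],[0,0,1.]])
def quat(s): q=s['ee_rot']; return Ro.from_quat([q[1],q[2],q[3],q[0]]).as_matrix()
def cam(n):
    s=read_state(); c=eyes.capture(n)
    if n=='wrist':
        T=np.eye(4);T[:3,:3]=quat(s);T[:3,3]=s['tool_pos']
        W=np.linalg.inv(T@c['hand_eye']); c['R']=W[:3,:3]; c['t']=W[:3,3]
    return c
def onz(c,px,z):
    px=np.array(px,float).reshape(-1,1,2)
    u=cv2.undistortPoints(px,K(c),c['distortion']).reshape(-1,2)
    d=np.c_[u,np.ones(len(u))]@c['R']; o=-c['R'].T@c['t']
    return o+d*((z-o[2])/d[:,2])[:,None]
def proj(c,X):
    return cv2.projectPoints(np.array(X,float).reshape(-1,3),cv2.Rodrigues(c['R'])[0],c['t'],K(c),c['distortion'])[0].reshape(-1,2)
def crop(c,x0,y0,x1,y1,k,fn):
    cv2.imwrite(fn,cv2.resize(c['img'][y0:y1,x0:x1,::-1],None,fx=k,fy=k,interpolation=cv2.INTER_CUBIC))
E
python3 - <<'E'
from h import *
c=cam('top')
crop(c,180,170,280,260,6,'pics/a1.png'); crop(c,300,225,400,300,6,'pics/a2.png'); crop(c,325,120,430,215,6,'pics/a3.png')
for n,p,z in [('mug',(213,147),.05),('jar',(314,126),.067),('bottle',(308,155),.1),('p0',(212,303),.017),('p1',(265,150),.015),('lab',(422,283),.009)]: print(n,onz(c,p,z).round(3))
E
```

```text
mug [[0.724 0.25  0.05 ]]
jar [[ 0.763 -0.015  0.067]]
bottle [[0.675 0.003 0.1  ]]
p0 [[0.326 0.259 0.017]]
p1 [[0.721 0.118 0.015]]
lab [[ 0.352 -0.272  0.009]]
```

View pics/a1.png

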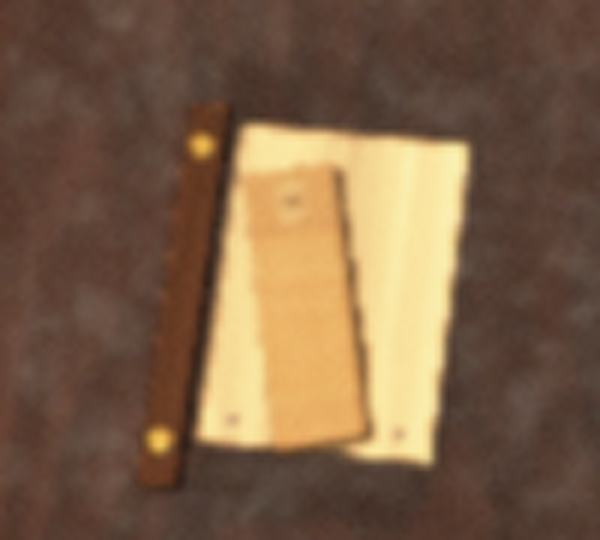

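View pics/a2.png

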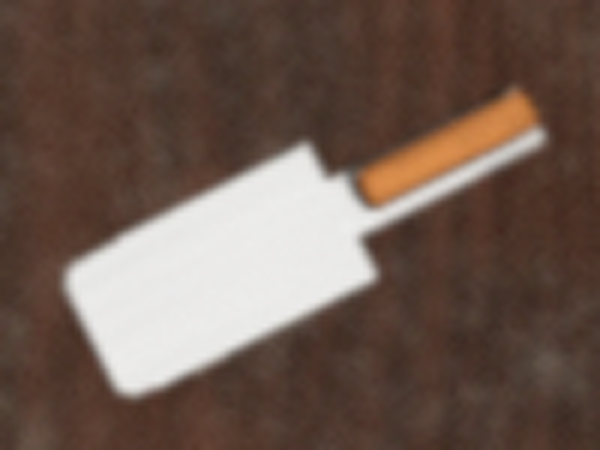

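View pics/a3.png

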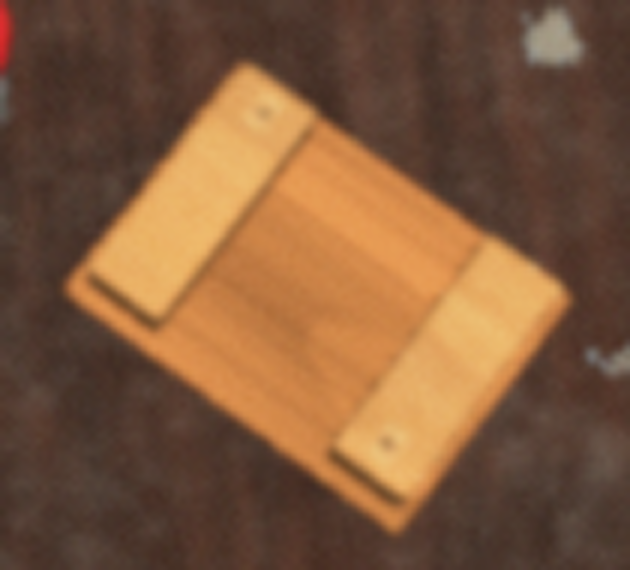

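```bash
cat > m1.py <<'E'
from h import *
c=cam('top')
def P(o,l,z): 
    l=(np.array(l,float)+.5)/6-.5+np.array(o); return onz(c,l,z)[:,:2]
b=P((180,170),[(243,125),(470,145),(433,463),(197,440)],.006)
def side(q): return np.linalg.norm(q-np.roll(q,-1,0),axis=1).round(4)
def ang(v): return np.arctan2(v[1],v[0]).round(4)
print('board',b.round(4),side(b),b.mean(0),'xdir',ang((b[0]+b[3]-b[1]-b[2])))
w=P((180,170),[(245,173),(335,167),(368,437),(275,450)],.031)
print('weight',w.round(4),side(w),w.mean(0),'long',ang(w[0]+w[1]-w[2]-w[3]),'x',ang(w[0]+w[3]-w[1]-w[2]))
s=P((180,170),[(230,105),(182,487)],.014); print('strip',s,side(s),s.mean(0),'ydir',ang(s[1]-s[0]))
k=P((300,225),[(305,143),(378,275),(122,396),(66,272)],.002); print('blade',k.round(4),side(k),'back',(k[0]+k[1])/2,'tip',(k[2]+k[3])/2,ang(k[2]+k[3]-k[0]-k[1]))
g=P((300,225),[(357,183),(375,207),(540,118),(515,90)],.058); print('bar',g.round(4),side(g),g.mean(0),ang(g[0]+g[1]-g[2]-g[3]))
for n,q in [('L',[(245,62),(315,110),(158,325),(90,275)]),('R',[(490,235),(572,297),(405,500),(330,452)])]:
    r=P((325,120),q,.03); print('rack',n,r.round(4),side(r),r.mean(0),'x',ang(r[0]+r[1]-r[2]-r[3]))
E
python3 m1.py
```

```text
board [[0.6176 0.2398]
 [0.6041 0.1399]
 [0.4644 0.1583]
 [0.4788 0.2598]] [0.1008 0.1409 0.1025 0.1403] [0.54122451 0.19944002] xdir 1.4337
weight [[0.5899 0.2341]
 [0.5909 0.1953]
 [0.4734 0.1823]
 [0.4696 0.2216]] [0.0388 0.1182 0.0395 0.121 ] [0.53093925 0.20834106] long 0.1063 x 1.6317
strip [[0.62484898 0.24392354]
 [0.4577227  0.26455094]] [0.1684 0.1684] [0.54128584 0.25423724] ydir 3.0188
blade [[ 0.4494 -0.0958]
 [ 0.3915 -0.1236]
 [ 0.3456 -0.0121]
 [ 0.3988  0.0093]] [0.0642 0.1205 0.0574 0.1166] back [ 0.42046637 -0.10968102] tip [ 0.37222196 -0.00139691] 1.9899
bar [[ 0.4254 -0.1119]
 [ 0.4152 -0.1187]
 [ 0.4487 -0.1891]
 [ 0.4608 -0.1796]] [0.0122 0.078  0.0154 0.0764] [ 0.43751956 -0.14984767] 2.0335
rack L [[ 0.7609 -0.1525]
 [ 0.7371 -0.182 ]
 [ 0.6413 -0.1065]
 [ 0.6652 -0.0781]] [0.038  0.1219 0.0371 0.1211] [ 0.70112913 -0.12977232] x -0.6643
rack R [[ 0.676  -0.2548]
 [ 0.6462 -0.2884]
 [ 0.5588 -0.2081]
 [ 0.5814 -0.1773]] [0.0449 0.1187 0.0382 0.1223] [ 0.61558691 -0.23217001] x -0.7142
```

```bash
cat >> h.py <<'E'
def go(x,y,z,psi):
    s=read_state(); R=quat(s); p=s['tool_pos']; yaw=np.arctan2(R[1,0],R[0,0])
    d=R.T@(np.array([x,y,z])-p); tw=-((psi-yaw+np.pi)%(2*np.pi)-np.pi)
    print('shift',d.round(4),'twist',round(tw,3),'| now',p.round(4),'yaw',yaw.round(4),'t',s['time_s'],'F',s['contact_force'].round(2),'g',round(s['grip_width'],3),'tilt',R[:,2].round(4))
E
python3 -c "
from h import *
go(.531,.2083,.10,3.25)"
```

```text
shift [-0.3792 -0.2235  0.1052] twist -0.578 | now [0.2941 0.5793 0.205 ] yaw 2.6718 t 0.25 F [1.53 1.33 0.47] g 1.002 tilt [-4.e-04 -8.e-04 -1.e+00]
```

step_arm --increments '[{"xyz": [-0.05, -0.03, 0.0], "twist": -0.1, "jaw": 1}, {"xyz": [-0.1, -0.06, 0.0], "twist": -0.25, "jaw": 1}, {"xyz": [-0.15, -0.09, 0.01], "twist": -0.4, "jaw": 1}, {"xyz": [-0.2, -0.12, 0.03], "twist": -0.5, "jaw": 1}, {"xyz": [-0.25, -0.15, 0.05], "twist": -0.578, "jaw": 1}]'

```text
time_s: 0.88
tool_pos: [0.4501, 0.3309, 0.1549]
ee_rot: [0.0, -0.056, 0.998, -0.0]
contact_force: [1.4, -0.1, 0.0]
grip_width: 1.001
```

```bash
python3 -c "
from h import *
go(.531,.2083,.10,3.25);print(read_state()['joint_positions'].round(2))"
```

```text
shift [-0.0668 -0.1308  0.0549] twist 0.003 | now [0.4501 0.3309 0.1549] yaw -3.0305 t 0.875 F [ 1.36 -0.08  0.  ] g 1.001 tilt [ 3.e-04 -2.e-04 -1.e+00]
[-0.61  0.56 -0.12  1.83  0.09  0.76  0.91]
```

step_arm --increments '[{"xyz": [-0.03, -0.06, 0.03], "twist": 0, "jaw": 1}, {"xyz": [-0.06, -0.115, 0.055], "twist": 0, "jaw": 1}, {"xyz": [-0.067, -0.131, 0.055], "twist": 0, "jaw": 1}, {"xyz": [-0.067, -0.131, 0.055], "twist": 0, "jaw": 1}]'

```text
time_s: 1.38
tool_pos: [0.5326, 0.2042, 0.0992]
ee_rot: [-0.0, -0.052, 0.999, -0.001]
contact_force: [-1.3, 0.9, -0.4]
grip_width: 1.001
```

```bash
python3 -c "
from h import *
c=cam('wrist');cv2.imwrite('pics/w1.png',c['img'][:,:,::-1])
go(.531,.2083,.013,3.25)
for X in [(.5899,.2341,.031),(.5909,.1953,.031),(.4734,.1823,.031),(.4696,.2216,.031)]: print(proj(c,X))"
```

```text
shift [0.0004 0.0013 0.0867] twist -0.0 | now [0.5316 0.2071 0.0997] yaw -3.0332 t 1.425 F [ 0.06 -0.22 -0.21] g 0.998 tilt [-1.e-04 -3.e-04 -1.e+00]
[[346.04823877 264.1916534 ]]
[[305.37099552 261.18613817]]
[[302.78401973 134.1785503 ]]
[[349.12701008 134.57429416]]
```

View pics/w1.png

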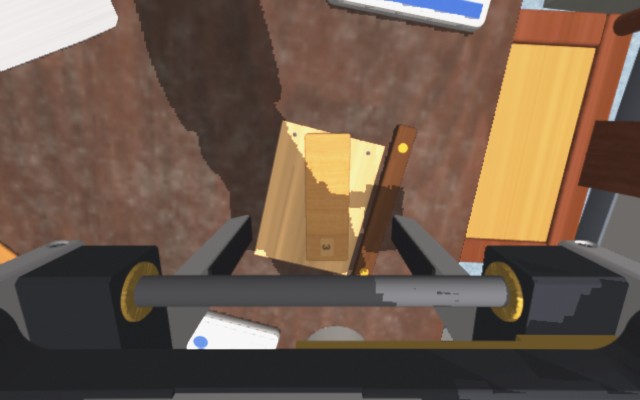

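step_arm --increments '[{"xyz": [0.0, 0.001, 0.0], "twist": 0, "jaw": 0.62}, {"xyz": [0.0, 0.001, 0.02], "twist": 0, "jaw": 0.62}, {"xyz": [0.0, 0.001, 0.05], "twist": 0, "jaw": 0.62}, {"xyz": [0.0, 0.001, 0.075], "twist": 0, "jaw": 0.62}, {"xyz": [0, 0.001, 0.085], "twist": 0, "jaw": 0.62}]'

```text
time_s: 2.05
tool_pos: [0.53, 0.2098, 0.0139]
ee_rot: [-0.001, -0.056, 0.998, -0.0]
contact_force: [0.2, 0.3, 0.1]
grip_width: 0.621
```

step_arm --increments '[{"xyz": [0, 0, 0], "twist": 0, "jaw": 0.3}, {"xyz": [0, 0, 0], "twist": 0, "jaw": 0.3}, {"xyz": [0, 0, 0], "twist": 0, "jaw": 0.3}, {"xyz": [0, 0, 0], "twist": 0, "jaw": 0.3}]'

```text
time_s: 2.55
tool_pos: [0.5305, 0.2104, 0.0148]
ee_rot: [-0.0, -0.056, 0.998, 0.0]
contact_force: [-0.3, 0.5, 5.4]
grip_width: 0.424
```

```bash
python3 -c "
from h import *
go(.41,.10,.07,3.25)"
```

```text
shift [ 0.1321 -0.0962 -0.0553] twist 0.003 | now [0.5305 0.2104 0.0148] yaw -3.0302 t 2.55 F [-0.26  0.49  5.4 ] g 0.424 tilt [-4.e-04  8.e-04 -1.e+00]
```

step_arm --increments '[{"xyz": [0, 0, -0.02], "twist": 0, "jaw": 0.3}, {"xyz": [0, 0, -0.05], "twist": 0, "jaw": 0.3}, {"xyz": [0.04, -0.03, -0.055], "twist": 0, "jaw": 0.3}, {"xyz": [0.09, -0.065, -0.055], "twist": 0, "jaw": 0.3}, {"xyz": [0.132, -0.096, -0.055], "twist": 0, "jaw": 0.3}]'

```text
time_s: 3.18
tool_pos: [0.4083, 0.0986, 0.0701]
ee_rot: [-0.0, -0.055, 0.998, 0.0]
contact_force: [0.5, -0.3, -2.2]
grip_width: 0.422
```

step_arm --increments '[{"xyz": [0, 0, 0.0], "twist": 0, "jaw": 0.3}, {"xyz": [0, 0, 0.02], "twist": 0, "jaw": 0.3}, {"xyz": [0, 0, 0.04], "twist": 0, "jaw": 0.3}]'

```text
time_s: 3.55
tool_pos: [0.4101, 0.0995, 0.0301]
ee_rot: [0.001, -0.055, 0.998, 0.0]
contact_force: [7.4, 5.7, -4.9]
grip_width: 0.42
```

```bash
python3 -c "
from h import *
c=cam('scene');cv2.imwrite('pics/s2.png',c['img'][:,:,::-1])
go(.41,.10,.0095,3.25)"
```

```text
shift [-0.0021  0.0012  0.0187] twist 0.002 | now [0.4081 0.0986 0.0282] yaw -3.0309 t 3.6 F [-0.63 -0.51 -3.09] g 0.423 tilt [-0.0032 -0.0011 -1.    ]
```

View pics/s2.png

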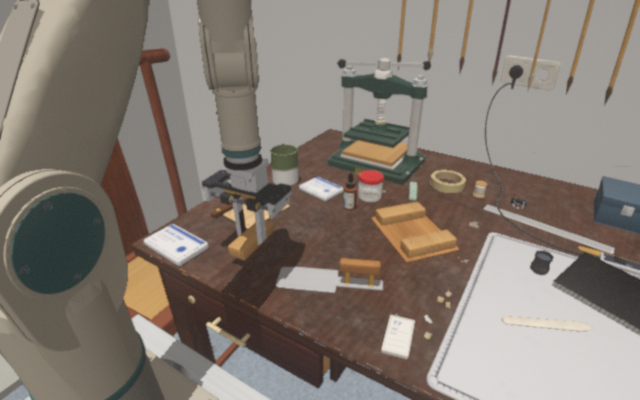

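step_arm --increments '[{"xyz": [0, 0, 0.009], "twist": 0, "jaw": 0.3}, {"xyz": [0, 0, 0.0165], "twist": 0, "jaw": 0.3}, {"xyz": [0, 0, 0.0185], "twist": 0, "jaw": 0.3}, {"xyz": [0, 0, 0.019], "twist": 0, "jaw": 0.3}]'

```text
time_s: 4.1
tool_pos: [0.4086, 0.0988, 0.0094]
ee_rot: [-0.001, -0.055, 0.998, -0.0]
contact_force: [0.5, 0.0, -0.8]
grip_width: 0.421
```

step_arm --increments '[{"xyz": [0, 0, 0], "twist": 0, "jaw": 0.7}, {"xyz": [0, 0, 0], "twist": 0, "jaw": 0.9}, {"xyz": [0, 0, 0], "twist": 0, "jaw": 0.9}, {"xyz": [0, 0, -0.03], "twist": 0, "jaw": 0.9}, {"xyz": [0, 0, -0.09], "twist": 0, "jaw": 0.9}]'

```text
time_s: 4.72
tool_pos: [0.4074, 0.0986, 0.0993]
ee_rot: [-0.004, -0.056, 0.998, -0.001]
contact_force: [2.2, -1.0, 0.2]
grip_width: 0.891
```

```bash
python3 -c "
from h import *
c=cam('wrist');cv2.imwrite('pics/w3.png',c['img'][:,:,::-1])
a=1.99
go(.4385+.025*np.cos(a),-.150+.025*np.sin(a),.10,a)"
```

```text
shift [ 0.008  -0.2281  0.0054] twist 1.264 | now [0.4106 0.1004 0.1057] yaw -3.0291 t 4.775 F [ 1.4  -0.1   3.77] g 0.898 tilt [ 0.0033  0.0014 -1.    ]
```

View pics/w3.png

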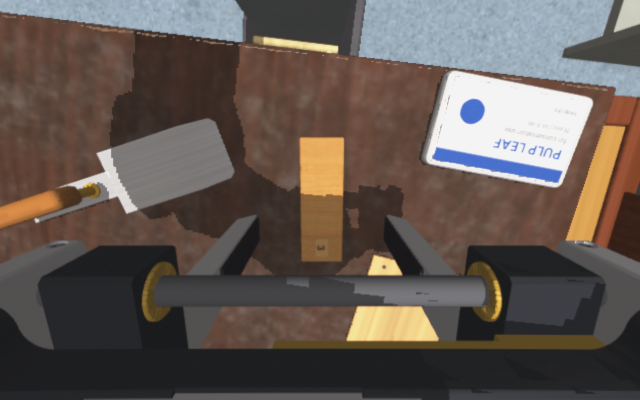

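step_arm --increments '[{"xyz": [0.0, -0.04, 0], "twist": 0.17, "jaw": 0.9}, {"xyz": [0.0, -0.09, 0], "twist": 0.35, "jaw": 0.9}, {"xyz": [0.003, -0.14, 0], "twist": 0.53, "jaw": 0.9}, {"xyz": [0.006, -0.19, 0], "twist": 0.71, "jaw": 0.9}, {"xyz": [0.008, -0.228, 0], "twist": 0.89, "jaw": 0.8}]'

```text
time_s: 5.4
tool_pos: [0.4279, -0.1294, 0.1056]
ee_rot: [0.001, 0.383, 0.924, 0.001]
contact_force: [0.1, 0.2, 0.2]
grip_width: 0.829
```

```bash
python3 -c "
from h import *
a=1.99
go(.4385+.025*np.cos(a),-.150+.025*np.sin(a),.11,a)"
```

```text
shift [ 0.0013  0.0018 -0.0044] twist 0.366 | now [ 0.4279 -0.1294  0.1056] yaw 2.3563 t 5.4 F [0.12 0.2  0.17] g 0.829 tilt [ 3.5e-03  9.0e-04 -1.0e+00]
```

step_arm --increments '[{"xyz": [0.0, 0.001, -0.004], "twist": 0.18, "jaw": 0.8}, {"xyz": [0.001, 0.002, -0.004], "twist": 0.36, "jaw": 0.8}, {"xyz": [0.001, 0.002, -0.004], "twist": 0.366, "jaw": 0.8}]'

```text
time_s: 5.78
tool_pos: [0.4286, -0.1272, 0.1097]
ee_rot: [0.001, 0.544, 0.839, 0.001]
contact_force: [0.3, 1.1, 0.7]
grip_width: 0.799
```

```bash
python3 -c "
from h import *
c=cam('wrist');cv2.imwrite('pics/w4.png',c['img'][:,:,::-1])
import pickle;pickle.dump(c,open('w4.pkl','wb'))
a=1.99
go(.4385+.025*np.cos(a),-.150+.025*np.sin(a),.11,a)"
```

```text
shift [ 0.     -0.0003 -0.0003] twist 0.004 | now [ 0.4286 -0.1271  0.1097] yaw 1.9937 t 5.825 F [0.23 0.53 0.18] g 0.801 tilt [ 3.5e-03  6.0e-04 -1.0e+00]
```

View pics/w4.png

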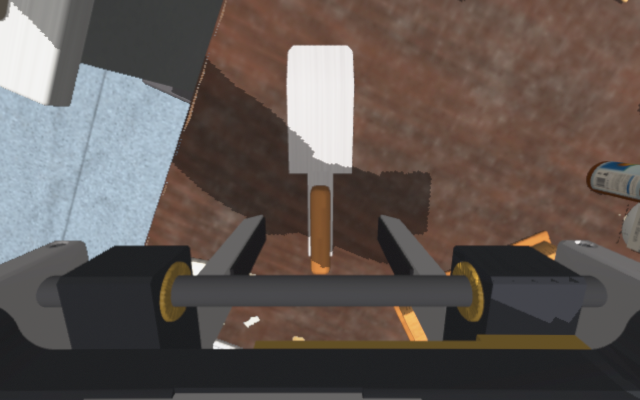

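```bash
python3 -c "
from h import *
import pickle;c=pickle.load(open('w4.pkl','rb'))
crop(c,270,30,370,290,3,'pics/w4c.png')
t=onz(c,[(291,50),(352,50),(288,172),(353,172),(320.5,45)],.0015);print(t.round(4))
m1=(t[0]+t[1])/2;m2=(t[2]+t[3])/2;print(np.arctan2(*(m1-m2)[[1,0]]),np.linalg.norm(t[0]-t[1]),np.linalg.norm(t[2]-t[3]),m2)
b=onz(c,[(320.5,185),(319.5,262)],.058);print(b,np.linalg.norm(b[0]-b[1]))
"
```

```text
[[ 0.3469 -0.0157  0.0015]
 [ 0.3984  0.0074  0.0015]
 [ 0.388  -0.1223  0.0015]
 [ 0.4487 -0.0952  0.0015]
 [ 0.37   -0.0007  0.0015]]
1.9831427970303837 0.05645471157650561 0.0664394340849384 [ 0.41836594 -0.10871064  0.0015    ]
[[ 0.4188928  -0.11008567  0.058     ]
 [ 0.44659602 -0.17422333  0.058     ]] 0.06986492419427587
```

View pics/w4c.png

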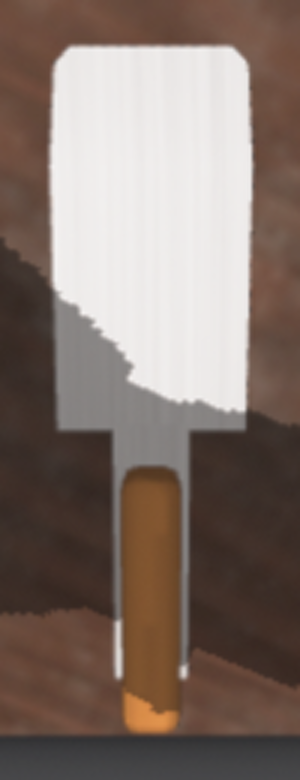

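step_arm --increments '[{"xyz": [0.0, 0.001, 0.03], "twist": 0.006, "jaw": 0.6}, {"xyz": [0.0, 0.001, 0.06], "twist": 0.006, "jaw": 0.5}, {"xyz": [0.0, 0.001, 0.08], "twist": 0.006, "jaw": 0.5}, {"xyz": [0.0, 0.001, 0.0855], "twist": 0.006, "jaw": 0.5}, {"xyz": [0.0, 0.001, 0.0855], "twist": 0.006, "jaw": 0.4}]'

```text
time_s: 6.45
tool_pos: [0.4297, -0.1264, 0.0242]
ee_rot: [0.001, 0.545, 0.839, 0.001]
contact_force: [-1.0, 0.3, -0.0]
grip_width: 0.431
```

step_arm --increments '[{"xyz": [0, 0, 0], "twist": 0, "jaw": 0.1}, {"xyz": [0, 0, 0], "twist": 0, "jaw": 0.0}, {"xyz": [0, 0, 0], "twist": 0, "jaw": 0.0}, {"xyz": [0, 0, 0], "twist": 0, "jaw": 0.0}, {"xyz": [0, 0, 0], "twist": 0, "jaw": 0.0}]'

```text
time_s: 7.08
tool_pos: [0.4298, -0.1268, 0.0248]
ee_rot: [0.001, 0.545, 0.839, 0.001]
contact_force: [-0.7, -1.3, 6.5]
grip_width: 0.191
```

```bash
python3 -c "
from h import *
go(.43,-.127,.026,1.99)"
```

```text
shift [-0.0003  0.0001 -0.0012] twist -0.001 | now [ 0.4298 -0.1268  0.0248] yaw 1.9894 t 7.075 F [-0.74 -1.3   6.48] g 0.191 tilt [ 3.5e-03  3.0e-04 -1.0e+00]
```

step_arm --increments '[{"xyz": [0, 0, -0.01], "twist": 0, "jaw": 0}, {"xyz": [0, 0, -0.03], "twist": 0, "jaw": 0}, {"xyz": [0, 0, -0.04], "twist": 0, "jaw": 0}, {"xyz": [0, 0, -0.04], "twist": 0, "jaw": 0}]'

```text
time_s: 7.58
tool_pos: [0.4302, -0.1269, 0.0655]
ee_rot: [0.002, 0.545, 0.839, 0.001]
contact_force: [0.2, -0.7, -1.7]
grip_width: 0.195
```

```bash
python3 -c "
from h import *
c=cam('top');cv2.imwrite('pics/t5.png',c['img'][:,:,::-1]); crop(c,180,170,280,260,6,'pics/t5c.png')
w=cam('wrist');cv2.imwrite('pics/w5.png',w['img'][:,:,::-1])
go(.43,-.127,.065,1.99)"
```

```text
shift [-0.0004  0.0004 -0.0003] twist -0.001 | now [ 0.4295 -0.1268  0.0647] yaw 1.9892 t 7.675 F [ 0.02 -0.41 -1.42] g 0.189 tilt [ 3.4e-03  3.0e-04 -1.0e+00]
```

View pics/t5.png

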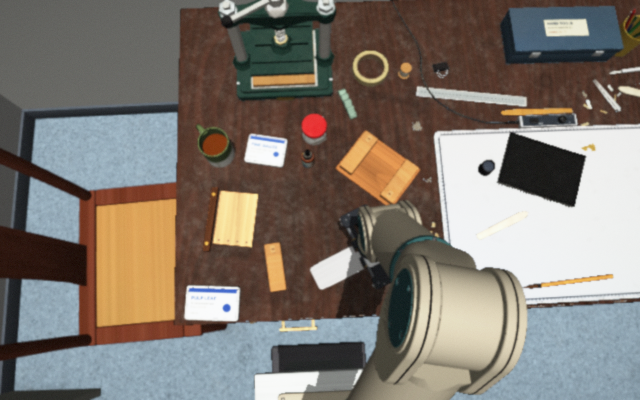

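View pics/t5c.png

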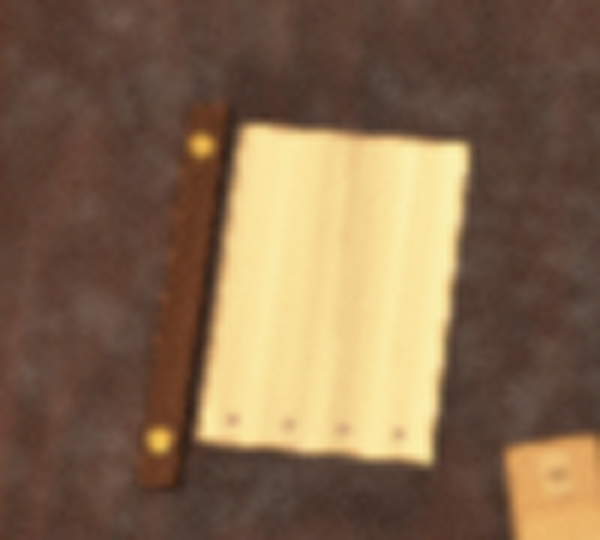

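View pics/w5.png

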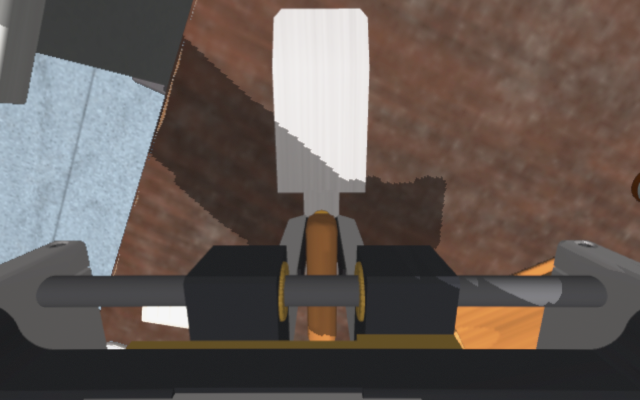

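```bash
python3 -c "
from h import *
c=cam('top');hsv=cv2.cvtColor(c['img'],cv2.COLOR_RGB2HSV)
m=np.zeros(hsv.shape[:2],np.uint8); m[180:255,205:265]=(hsv[180:255,205:265,2]>150)*255
cs=cv2.findContours(m,0,1)[0];k=max(cs,key=cv2.contourArea)
P=onz(c,k.reshape(-1,2),.006)[:,:2]; r=cv2.minAreaRect((P*1000).astype(np.float32));print(r)
w=cam('wrist')
def bl(w,z):
    t=onz(w,[(274,30),(368,30),(276,190),(366,190),(320.5,9)],z);return t
z=.0415
t=bl(w,z);s=read_state();R=quat(s);
print(((t-s['tool_pos'])@R).round(4))
"
```

```text
((541.4520263671875, 200.3560791015625), (102.35472106933594, 143.00233459472656), 81.99198150634766)
[[ 0.127  -0.0316  0.0227]
 [ 0.127   0.0285  0.0228]
 [ 0.022  -0.0343  0.0227]
 [ 0.0219  0.0312  0.0229]
 [ 0.1389 -0.0018  0.0228]]
```

```bash
python3 -c "
from h import *
go(.5133,-.0132,.065,1.44)"
```

```text
shift [ 0.0695  0.1229 -0.0004] twist 0.549 | now [ 0.4293 -0.1267  0.0643] yaw 1.9894 t 7.775 F [ 0.11 -0.41 -1.31] g 0.187 tilt [ 2.6e-03  5.0e-04 -1.0e+00]
```

step_arm --increments '[{"xyz": [0.015, 0.03, -0.005], "twist": 0.14, "jaw": 0}, {"xyz": [0.035, 0.06, -0.005], "twist": 0.28, "jaw": 0}, {"xyz": [0.052, 0.09, -0.005], "twist": 0.42, "jaw": 0}, {"xyz": [0.0695, 0.123, -0.003], "twist": 0.549, "jaw": 0}, {"xyz": [0.0695, 0.123, 0.0], "twist": 0.549, "jaw": 0}]'

```text
time_s: 8.4
tool_pos: [0.5153, -0.0096, 0.0641]
ee_rot: [0.001, 0.75, 0.661, 0.002]
contact_force: [-0.7, -0.2, -1.2]
grip_width: 0.189
```

```bash
python3 -c "
from h import *
go(.5133,-.0132,.0255,1.44)
c=cam('wrist');cv2.imwrite('pics/w6.png',c['img'][:,:,::-1])
"
```

```text
shift [-0.0039 -0.0017  0.0385] twist 0.005 | now [ 0.5153 -0.0096  0.0641] yaw 1.4454 t 8.4 F [-0.72 -0.19 -1.15] g 0.189 tilt [ 0.0043  0.0019 -1.    ]
```

View pics/w6.png

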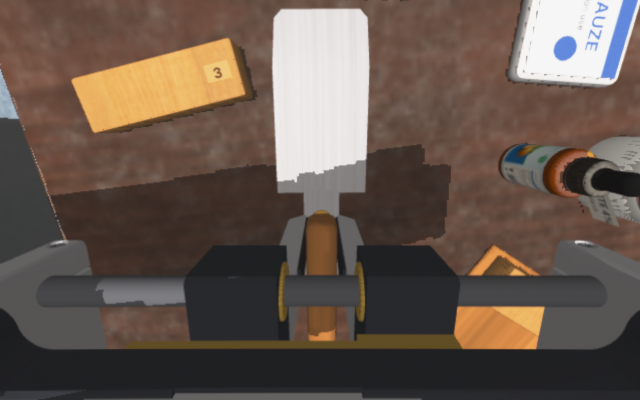

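step_arm --increments '[{"xyz": [-0.004, -0.002, 0.02], "twist": 0.005, "jaw": 0}, {"xyz": [-0.004, -0.002, 0.035], "twist": 0.005, "jaw": 0}, {"xyz": [-0.004, -0.002, 0.0395], "twist": 0.005, "jaw": 0}, {"xyz": [-0.004, -0.002, 0.0395], "twist": 0.005, "jaw": 0}]'

```text
time_s: 8.95
tool_pos: [0.5087, -0.0165, 0.0246]
ee_rot: [-0.001, 0.752, 0.659, -0.001]
contact_force: [-3.8, -1.3, 10.7]
grip_width: 0.19
```

```bash
python3 -c "
from h import *
go(.5292,.1078,.025,1.44)
c=cam('top');crop(c,180,170,330,270,5,'pics/t7.png')
"
```

```text
shift [ 0.126   0.0039 -0.0005] twist -0.001 | now [ 0.5087 -0.0165  0.0246] yaw 1.4385 t 8.95 F [-3.8  -1.32 10.65] g 0.19 tilt [-2.2e-03 -3.0e-04 -1.0e+00]
```

View pics/t7.png

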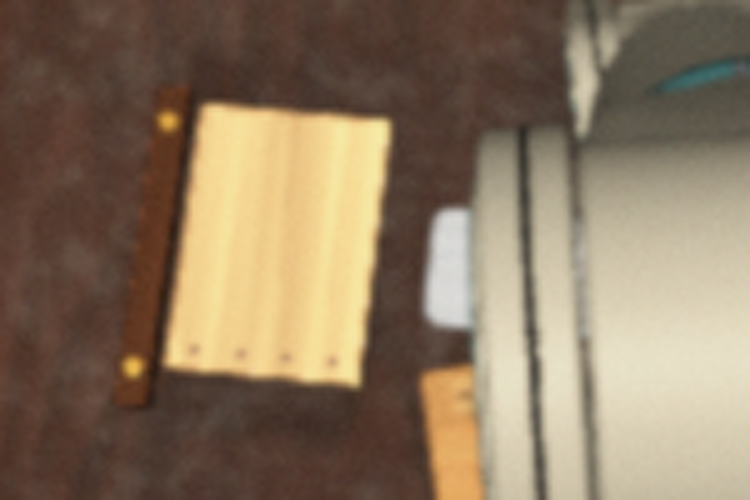

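step_arm --increments '[{"xyz": [0.0, 0.002, -0.0015], "twist": -0.001, "jaw": 0}, {"xyz": [0.008, 0.005, -0.001], "twist": -0.001, "jaw": 0}, {"xyz": [0.016, 0.005, -0.001], "twist": -0.001, "jaw": 0}, {"xyz": [0.022, 0.005, -0.001], "twist": -0.001, "jaw": 0}]'

```text
time_s: 9.5
tool_pos: [0.5167, 0.0058, 0.0254]
ee_rot: [-0.001, 0.752, 0.66, -0.001]
contact_force: [0.2, -0.1, -0.7]
grip_width: 0.19
```

```bash
python3 -c "
from h import *
go(.5292,.1078,.025,1.44)
c=cam('top');crop(c,180,170,330,270,5,'pics/t8.png')
"
```

```text
shift [ 0.1028 -0.0008  0.0004] twist 0.001 | now [0.5167 0.0058 0.0254] yaw 1.4406 t 9.5 F [ 0.21 -0.05 -0.73] g 0.19 tilt [-2.4e-03  2.0e-04 -1.0e+00]
```

View pics/t8.png

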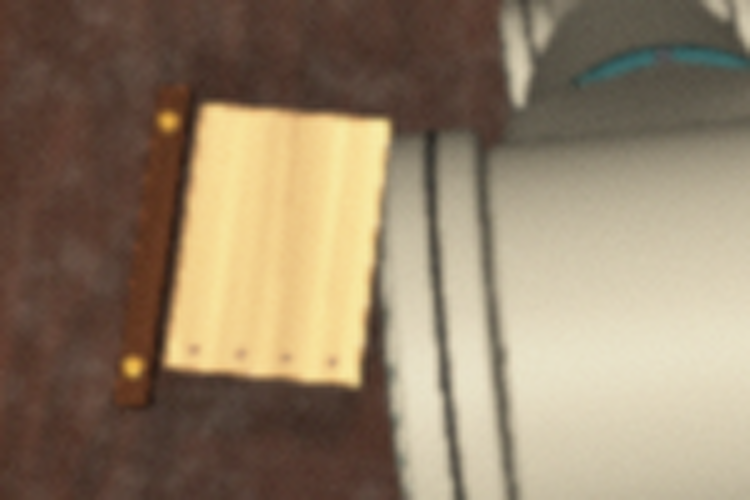

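step_arm --increments '[{"xyz": [0.008, -0.0, 0.0], "twist": 0, "jaw": 0}, {"xyz": [0.017, -0.0005, 0.0], "twist": 0, "jaw": 0}, {"xyz": [0.026, -0.0008, 0.0], "twist": 0, "jaw": 0}, {"xyz": [0.035, -0.0008, 0.0], "twist": 0, "jaw": 0}, {"xyz": [0.044, -0.0008, 0.0], "twist": 0, "jaw": 0}]'

```text
time_s: 10.18
tool_pos: [0.5217, 0.0511, 0.0254]
ee_rot: [-0.001, 0.751, 0.66, -0.001]
contact_force: [0.1, -0.9, -0.4]
grip_width: 0.19
```

```bash
python3 -c "
from h import *
go(.5292,.1078,.025,1.44)
c=cam('top');crop(c,180,170,330,270,5,'pics/t9.png')
c=cam('scene');crop(c,180,150,340,250,5,'pics/s9.png')
"
```

```text
shift [0.0572 0.0001 0.0005] twist 0.002 | now [0.5217 0.0511 0.0254] yaw 1.4419 t 10.175 F [ 0.06 -0.94 -0.44] g 0.19 tilt [-2.1e-03  8.0e-04 -1.0e+00]
```

View pics/t9.png

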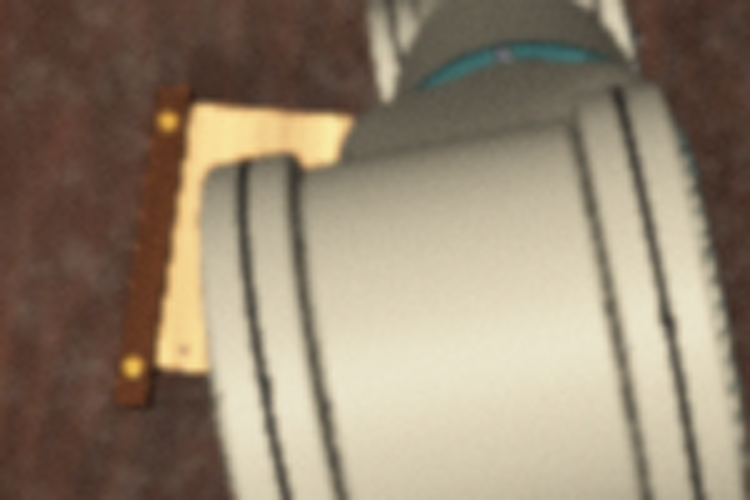

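View pics/s9.png

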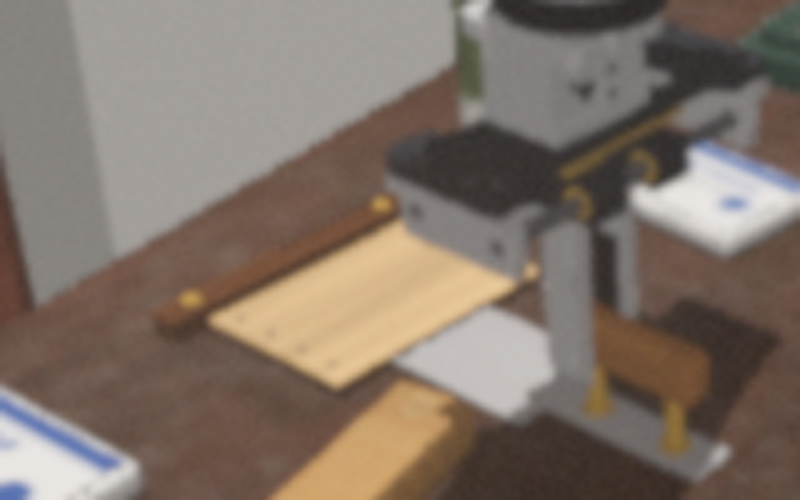

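step_arm --increments '[{"xyz": [0.009, 0, 0.0], "twist": 0, "jaw": 0}, {"xyz": [0.018, 0, 0.0], "twist": 0, "jaw": 0}, {"xyz": [0.027, 0, 0.0], "twist": 0, "jaw": 0}, {"xyz": [0.036, 0, 0.0], "twist": 0, "jaw": 0}, {"xyz": [0.044, 0, 0.0], "twist": 0, "jaw": 0}]'

```text
time_s: 10.9
tool_pos: [0.5274, 0.0963, 0.0254]
ee_rot: [-0.001, 0.751, 0.661, -0.0]
contact_force: [0.3, -1.3, -3.4]
grip_width: 0.188
```

```bash
python3 -c "
from h import *
go(.5292,.1078,.025,1.44)
c=cam('top');crop(c,180,170,330,270,5,'pics/t10.png')
c=cam('scene');crop(c,180,150,340,250,5,'pics/s10.png')
"
```

```text
shift [0.0116 0.0003 0.0004] twist 0.004 | now [0.5274 0.0963 0.0254] yaw 1.4437 t 10.9 F [ 0.28 -1.31 -3.41] g 0.188 tilt [-0.002   0.0015 -1.    ]
```

View pics/s10.png

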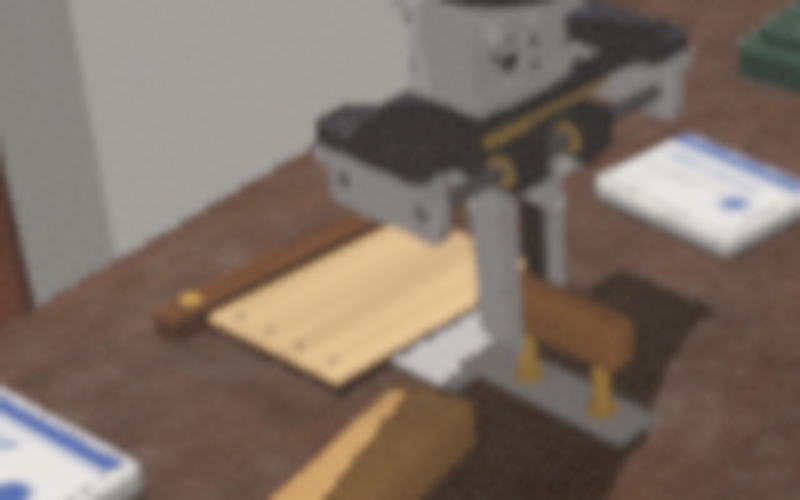

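step_arm --increments '[{"xyz": [0.005, 0, 0.0], "twist": 0, "jaw": 0}, {"xyz": [0.01, 0, 0.0], "twist": 0, "jaw": 0}, {"xyz": [0.0115, 0, 0.0], "twist": 0, "jaw": 0}]'

```text
time_s: 11.38
tool_pos: [0.5291, 0.109, 0.0255]
ee_rot: [-0.001, 0.75, 0.661, 0.0]
contact_force: [0.6, -0.9, -2.2]
grip_width: 0.19
```

step_arm --increments '[{"xyz": [-0.001, 0, -0.004], "twist": 0, "jaw": 0}, {"xyz": [-0.002, 0, -0.01], "twist": 0, "jaw": 0}, {"xyz": [-0.002, 0, -0.016], "twist": 0, "jaw": 0}, {"xyz": [-0.002, 0, -0.022], "twist": 0, "jaw": 0}, {"xyz": [-0.002, 0, -0.028], "twist": 0, "jaw": 0}]'

```text
time_s: 12.0
tool_pos: [0.529, 0.107, 0.0541]
ee_rot: [-0.001, 0.75, 0.661, 0.0]
contact_force: [-0.2, -0.9, -1.5]
grip_width: 0.186
```

```bash
python3 -c "
from h import *
go(.5292,.1078,.025,1.44)
c=cam('wrist');cv2.imwrite('pics/w11.png',c['img'][:,:,::-1])
c=cam('scene');crop(c,180,150,340,250,5,'pics/s11.png')
"
```

```text
shift [0.0007 0.0002 0.0291] twist 0.005 | now [0.529  0.107  0.0541] yaw 1.4455 t 12.0 F [-0.21 -0.9  -1.54] g 0.186 tilt [-0.0011  0.0027 -1.    ]
```

View pics/s11.png

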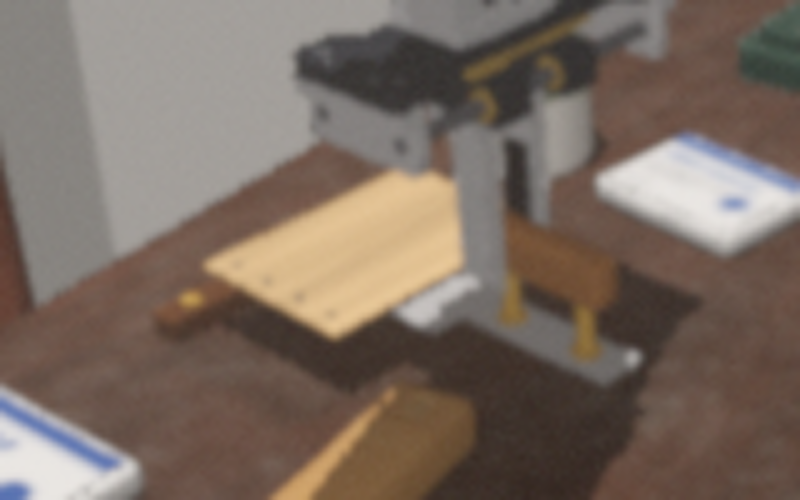

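View pics/w11.png

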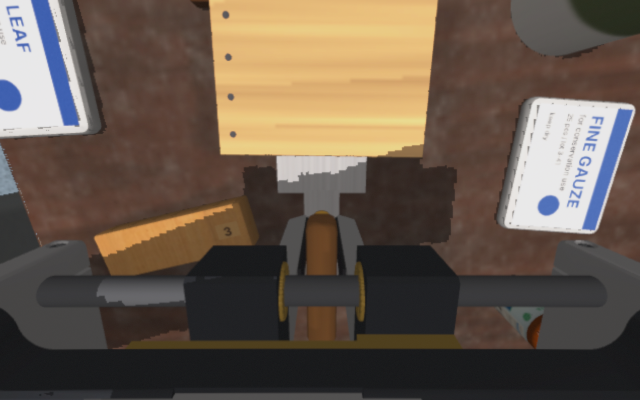

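```bash
cat > bt.py <<'E'
from h import *
w=cam('wrist');s=read_state();R=quat(s)
hsv=cv2.cvtColor(w['img'],cv2.COLOR_RGB2HSV)
m=np.zeros(hsv.shape[:2],np.uint8); m[:200,150:480]=((hsv[:200,150:480,1]>60)&(hsv[:200,150:480,2]>120))*255
m=cv2.morphologyEx(m,cv2.MORPH_OPEN,np.ones((5,5)))
k=max(cv2.findContours(m,0,1)[0],key=cv2.contourArea).reshape(-1,2)
def col(x): q=k[abs(k[:,0]-x)<=1]; return q[:,1].max()
def ends(y): q=k[(abs(k[:,1]-y)<=1)]; return q[:,0].min(),q[:,0].max()
px=[(240,col(240)),(322,col(322)),(400,col(400))]
for y in (20,140): a,b=ends(y); px+=[(a,y),(b,y)]
print(px)
dz=.0164
zz=s['tool_pos'][2]-dz
print(((onz(w,px,zz)-s['tool_pos'])@R).round(4))
print(s['tool_pos'],s['contact_force'],s['wrist_torque'])
E
python3 bt.py
```

```text
[(240, np.int32(154)), (322, np.int32(155)), (400, np.int32(156)), (np.int32(210), 20), (np.int32(436), 20), (np.int32(219), 140), (np.int32(424), 140)]
[[ 0.048  -0.057   0.0166]
 [ 0.0473 -0.0008  0.0165]
 [ 0.0466  0.0528  0.0165]
 [ 0.1301 -0.0698  0.0168]
 [ 0.1301  0.0694  0.0167]
 [ 0.0574 -0.0705  0.0166]
 [ 0.0574  0.0683  0.0165]]
[0.52915435 0.10708284 0.0539196 ] [-0.38276518 -0.0044001  -2.4766904 ] [-0.14604136  0.11194158 -0.04162152]
```

step_arm --increments '[{"xyz": [0, 0, -0.01], "twist": 0, "jaw": 0}, {"xyz": [-0.002, 0, -0.025], "twist": 0, "jaw": 0}, {"xyz": [-0.006, 0, -0.045], "twist": 0, "jaw": 0}, {"xyz": [-0.012, 0, -0.065], "twist": 0, "jaw": 0}, {"xyz": [-0.02, 0, -0.085], "twist": 0, "jaw": 0}]'

```text
time_s: 12.78
tool_pos: [0.5268, 0.0868, 0.1405]
ee_rot: [-0.001, 0.75, 0.662, 0.001]
contact_force: [-0.4, -0.7, -1.6]
grip_width: 0.188
```

step_arm --increments '[{"xyz": [-0.01, 0, -0.018], "twist": 0.02, "jaw": 0}, {"xyz": [-0.022, 0, -0.034], "twist": 0.06, "jaw": 0}, {"xyz": [-0.034, 0, -0.045], "twist": 0.12, "jaw": 0}, {"xyz": [-0.046, 0, -0.05], "twist": 0.2, "jaw": 0}, {"xyz": [-0.058, 0, -0.052], "twist": 0.29, "jaw": 0}]'

```text
time_s: 13.4
tool_pos: [0.5194, 0.0282, 0.1929]
ee_rot: [-0.001, 0.839, 0.544, 0.001]
contact_force: [0.5, 0.3, -2.4]
grip_width: 0.191
```

```bash
python3 -c "
from h import *
go(.5,-.02,.19,0.7)
c=cam('scene');cv2.imwrite('pics/s12.png',c['img'][:,:,::-1])
print(read_state()['joint_positions'].round(2))
"; python3 bt.py
```

```text
shift [-0.052   0.0019  0.0027] twist 0.451 | now [0.5194 0.0282 0.1929] yaw 1.1505 t 13.4 F [ 0.45  0.26 -2.37] g 0.191 tilt [ 5.0e-04  2.9e-03 -1.0e+00]
[-0.15  0.46  0.06  1.89 -0.04  0.79 -0.49]
[(240, np.int32(168)), (322, np.int32(155)), (400, np.int32(157)), (np.int32(211), 20), (np.int32(436), 20), (np.int32(219), 140), (np.int32(423), 140)]
[[ 0.0371 -0.0572  0.0165]
 [ 0.0458 -0.0003  0.0165]
 [ 0.0441  0.0532  0.0164]
 [ 0.1289 -0.0682  0.0166]
 [ 0.1281  0.0702  0.0166]
 [ 0.0563 -0.0699  0.0165]
 [ 0.0555  0.068   0.0165]]
[0.5192656  0.02710411 0.19266019] [-0.16873907  0.71647676 -0.80396439] [-0.17592387  0.13628108  0.01096061]
```

View pics/s12.png

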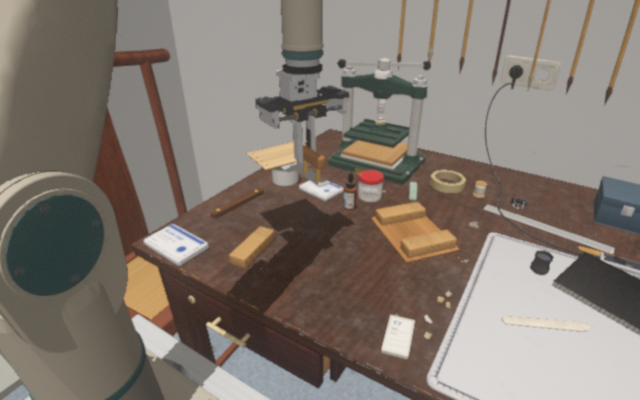

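step_arm --increments '[{"xyz": [-0.012, 0, 0], "twist": 0.1, "jaw": 0}, {"xyz": [-0.025, 0, 0], "twist": 0.21, "jaw": 0}, {"xyz": [-0.037, 0, 0], "twist": 0.33, "jaw": 0}, {"xyz": [-0.048, 0.001, 0], "twist": 0.45, "jaw": 0}, {"xyz": [-0.056, 0.002, 0], "twist": 0.57, "jaw": 0}]'

```text
time_s: 14.12
tool_pos: [0.4979, -0.0249, 0.1924]
ee_rot: [-0.001, 0.958, 0.285, -0.0]
contact_force: [0.4, 0.2, -1.4]
grip_width: 0.192
```

```bash
python3 -c "
from h import *
go(.51,-.05,.19,-0.05)"
```

```text
shift [-0.0036  0.0277  0.0024] twist 0.628 | now [ 0.4979 -0.0249  0.1924] yaw 0.5782 t 14.125 F [ 0.38  0.22 -1.37] g 0.192 tilt [-6.e-04  2.e-03 -1.e+00]
```

step_arm --increments '[{"xyz": [-0.002, 0.005, 0], "twist": 0.12, "jaw": 0}, {"xyz": [-0.003, 0.01, 0], "twist": 0.24, "jaw": 0}, {"xyz": [-0.003, 0.016, 0], "twist": 0.37, "jaw": 0}, {"xyz": [-0.003, 0.022, 0], "twist": 0.5, "jaw": 0}, {"xyz": [-0.003, 0.028, 0], "twist": 0.628, "jaw": 0}]'

```text
time_s: 14.75
tool_pos: [0.5106, -0.0494, 0.1921]
ee_rot: [-0.001, 1.0, -0.026, -0.001]
contact_force: [0.3, -0.1, -1.3]
grip_width: 0.191
```

```bash
python3 -c "
from h import *
go(.5836,-.1193,.19,-0.69)"
```

```text
shift [0.0766 0.066  0.0018] twist 0.637 | now [ 0.5106 -0.0494  0.1921] yaw -0.0525 t 14.75 F [ 0.27 -0.12 -1.29] g 0.191 tilt [-0.0014  0.0027 -1.    ]
```

step_arm --increments '[{"xyz": [0.005, 0.005, 0], "twist": 0.12, "jaw": 0}, {"xyz": [0.01, 0.012, 0], "twist": 0.25, "jaw": 0}, {"xyz": [0.018, 0.02, 0], "twist": 0.38, "jaw": 0}, {"xyz": [0.026, 0.028, 0], "twist": 0.51, "jaw": 0}, {"xyz": [0.034, 0.034, 0], "twist": 0.637, "jaw": 0}]'

```text
time_s: 15.38
tool_pos: [0.5428, -0.0847, 0.1917]
ee_rot: [-0.001, 0.941, -0.339, -0.002]
contact_force: [-0.5, -0.1, -1.2]
grip_width: 0.187
```

```bash
python3 -c "
from h import *
go(.5836,-.1193,.12,-0.69)
c=cam('wrist');cv2.imwrite('pics/w14.png',c['img'][:,:,::-1])
c=cam('top');cv2.imwrite('pics/t14.png',c['img'][:,:,::-1])
";python3 bt.py
```

```text
shift [0.0538 0.0007 0.0715] twist -0.002 | now [ 0.5428 -0.0847  0.1917] yaw -0.6924 t 15.375 F [-0.48 -0.05 -1.22] g 0.187 tilt [-0.0022  0.0035 -1.    ]
[(240, np.int32(151)), (322, np.int32(154)), (400, np.int32(156)), (np.int32(212), 20), (np.int32(438), 20), (np.int32(220), 140), (np.int32(424), 140)]
[[ 0.0497 -0.0543  0.0163]
 [ 0.0475  0.0015  0.0162]
 [ 0.046   0.0549  0.0162]
 [ 0.1295 -0.0658  0.016 ]
 [ 0.1291  0.0728  0.0159]
 [ 0.0571 -0.0673  0.0162]
 [ 0.0567  0.0704  0.0161]]
[ 0.54263876 -0.08473298  0.19159922] [-0.45379445  0.07952221 -1.52579565] [0.1095947  0.17852035 0.02776047]
```

View pics/w14.png

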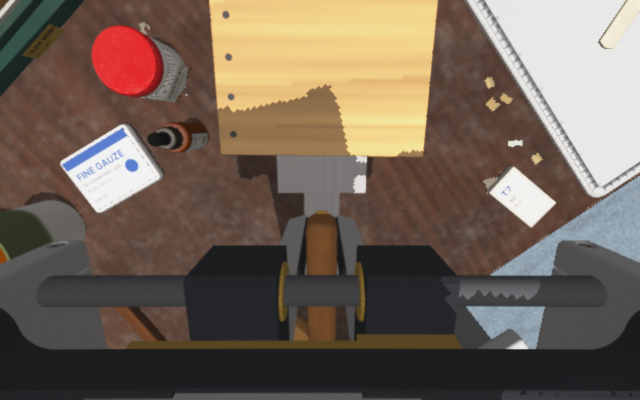

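View pics/t14.png

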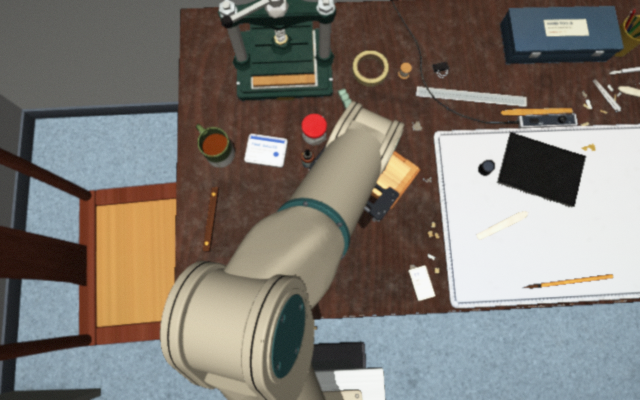

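step_arm --increments '[{"xyz": [0.01, 0, 0.01], "twist": 0, "jaw": 0}, {"xyz": [0.022, 0, 0.028], "twist": 0, "jaw": 0}, {"xyz": [0.036, 0, 0.046], "twist": 0, "jaw": 0}, {"xyz": [0.048, -0.001, 0.062], "twist": 0, "jaw": 0}, {"xyz": [0.0535, -0.001, 0.0715], "twist": 0, "jaw": 0}]'

```text
time_s: 16.15
tool_pos: [0.5845, -0.1183, 0.1181]
ee_rot: [-0.001, 0.942, -0.337, -0.002]
contact_force: [0.3, -1.0, -1.8]
grip_width: 0.19
```

step_arm --increments '[{"xyz": [0, 0, 0.01], "twist": 0, "jaw": 0}, {"xyz": [0, 0, 0.024], "twist": 0, "jaw": 0}, {"xyz": [0, 0, 0.034], "twist": 0, "jaw": 0}, {"xyz": [0, 0, 0.04], "twist": 0, "jaw": 0}]'

```text
time_s: 16.65
tool_pos: [0.584, -0.1178, 0.0775]
ee_rot: [-0.001, 0.942, -0.337, -0.003]
contact_force: [0.2, 0.8, -1.5]
grip_width: 0.191
```

```bash
python3 -c "
from h import *
go(.5836,-.1193,.0525,-0.69)
c=cam('scene');crop(c,330,160,490,280,5,'pics/s15.png')
c=cam('wrist');cv2.imwrite('pics/w15.png',c['img'][:,:,::-1])
"; python3 bt.py
```

```text
shift [0.0008 0.0014 0.025 ] twist 0.003 | now [ 0.584  -0.1178  0.0775] yaw -0.6867 t 16.65 F [ 0.17  0.76 -1.53] g 0.191 tilt [-0.0045  0.0032 -1.    ]
[(240, np.int32(158)), (322, np.int32(155)), (400, np.int32(159)), (np.int32(203), 20), (np.int32(443), 20), (np.int32(214), 140), (np.int32(430), 140)]
[[ 0.0436 -0.0546  0.0162]
 [ 0.0457  0.0014  0.0162]
 [ 0.0429  0.0547  0.0162]
 [ 0.1277 -0.0712  0.0157]
 [ 0.1278  0.0752  0.0158]
 [ 0.0557 -0.0712  0.0161]
 [ 0.0557  0.074   0.0161]]
[ 0.58425799 -0.11804126  0.07803841] [-0.35982933  0.47383814 -1.0116121 ] [ 0.08935559  0.22513876 -0.00686677]
```

View pics/s15.png

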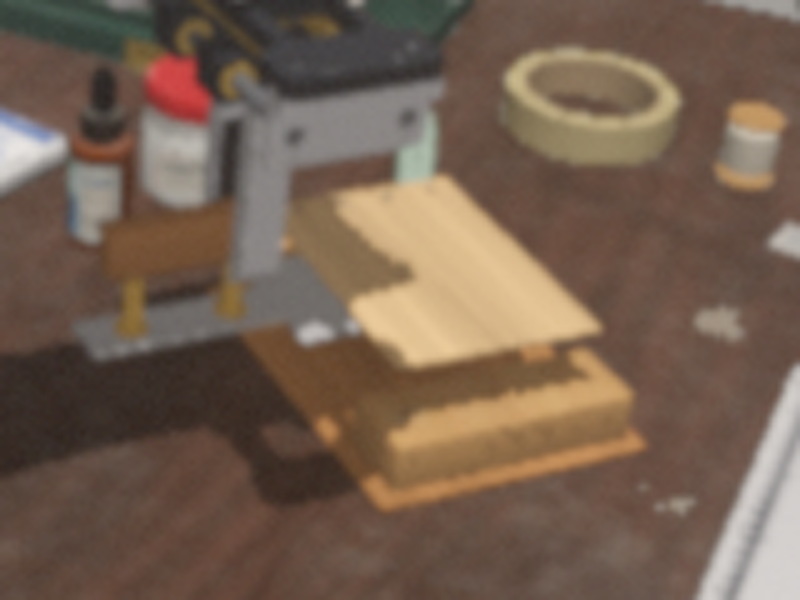

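View pics/w15.png

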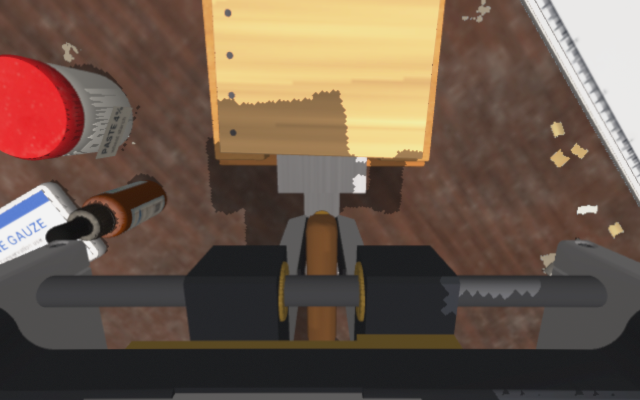

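```bash
python3 -c "
from h import *
w=cam('wrist');s=read_state();R=quat(s)
crop(w,190,0,460,180,2.9,'pics/w15c.png')
for z,px in [(.005,[(217,163),(425,163),(204,0),(444,0)]),(.030,[(217,163),(425,163)])]:
  print(((onz(w,px,z)-s['tool_pos'])@R).round(4))
d=-.69;C=np.array([.6584,-.181]);r=lambda x,y,z:[C[0]+x*np.cos(d)-y*np.sin(d),C[1]+x*np.sin(d)+y*np.cos(d),z]
print(proj(w,[r(-.068,.092,.005),r(-.068,-.092,.005),r(-.06,.086,.03),r(-.06,-.086,.03)]))
"
```

```text
[[ 0.0327 -0.0916  0.0732]
 [ 0.0327  0.0932  0.0732]
 [ 0.1601 -0.0903  0.0727]
 [ 0.16    0.0966  0.0727]]
[[ 0.036  -0.0824  0.0482]
 [ 0.036   0.084   0.0482]]
[[218.59331656 166.54895964]
 [425.06505551 167.12012033]
 [214.25066222 161.26646021]
 [429.62902803 161.86652762]]
```

View pics/w15c.png

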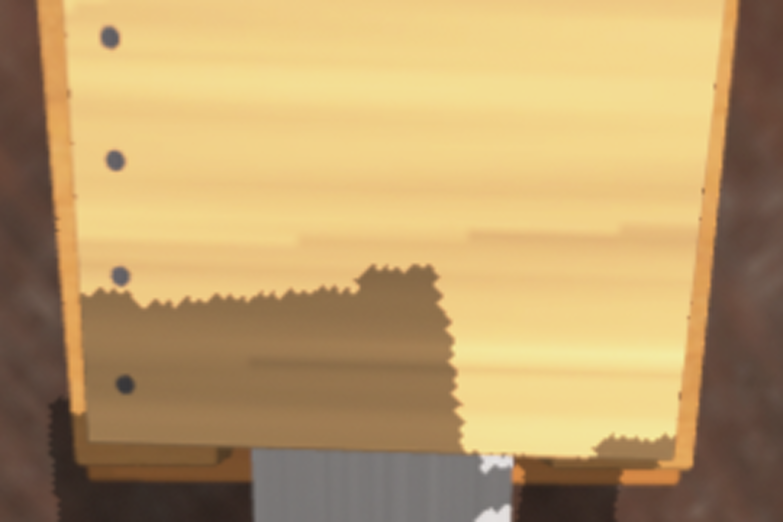

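step_arm --increments '[{"xyz": [0, 0, 0.006], "twist": 0, "jaw": 0}, {"xyz": [0.0, 0, 0.012], "twist": 0, "jaw": 0}, {"xyz": [0.0, 0, 0.017], "twist": 0, "jaw": 0}, {"xyz": [0.0, 0, 0.02], "twist": 0, "jaw": 0}, {"xyz": [0.0, 0, 0.022], "twist": 0, "jaw": 0}]'

```text
time_s: 17.48
tool_pos: [0.5844, -0.1181, 0.0561]
ee_rot: [-0.001, 0.942, -0.337, -0.002]
contact_force: [-0.3, -0.3, -1.1]
grip_width: 0.191
```

step_arm --increments '[{"xyz": [0, 0, 0.001], "twist": 0, "jaw": 0}, {"xyz": [0.0, 0, 0.002], "twist": 0, "jaw": 0}, {"xyz": [0.0, 0, 0.003], "twist": 0, "jaw": 0}, {"xyz": [0.0, 0, 0.004], "twist": 0, "jaw": 0}, {"xyz": [0.0, 0, 0.005], "twist": 0, "jaw": 0}]'

```text
time_s: 18.1
tool_pos: [0.5846, -0.1182, 0.0512]
ee_rot: [-0.001, 0.942, -0.337, -0.002]
contact_force: [1.0, -0.1, -0.9]
grip_width: 0.189
```

step_arm --increments '[{"xyz": [0, 0, 0.002], "twist": 0, "jaw": 0}, {"xyz": [0.0, 0, 0.004], "twist": 0, "jaw": 0}, {"xyz": [0.0, 0, 0.006], "twist": 0, "jaw": 0}, {"xyz": [0.0, 0, 0.008], "twist": 0, "jaw": 0}]'

```text
time_s: 18.6
tool_pos: [0.5846, -0.1182, 0.043]
ee_rot: [-0.001, 0.942, -0.337, -0.002]
contact_force: [-0.1, 0.0, -1.8]
grip_width: 0.188
```

```bash
python3 -c "
from h import *
go(.5836,-.1193,.042,-0.69)
c=cam('scene');crop(c,330,160,490,280,5,'pics/s16.png')
"; python3 bt.py
```

```text
shift [-0.      0.0015  0.001 ] twist 0.003 | now [ 0.5846 -0.1182  0.043 ] yaw -0.6869 t 18.6 F [-0.14  0.04 -1.8 ] g 0.188 tilt [-0.0032  0.0026 -1.    ]
[(240, np.int32(166)), (322, np.int32(156)), (400, np.int32(167)), (np.int32(182), 20), (np.int32(465), 20), (np.int32(194), 140), (np.int32(451), 140)]
[[ 0.0385 -0.0551  0.0162]
 [ 0.0454  0.0014  0.0162]
 [ 0.0378  0.0552  0.0162]
 [ 0.1283 -0.0843  0.0158]
 [ 0.1283  0.0888  0.0158]
 [ 0.0561 -0.0849  0.0161]
 [ 0.0561  0.0883  0.0162]]
[ 0.58436127 -0.11811823  0.04289495] [ 0.14519063  0.44776064 -2.41611098] [ 0.07374032  0.1725268  -0.00080129]
```

View pics/s16.png

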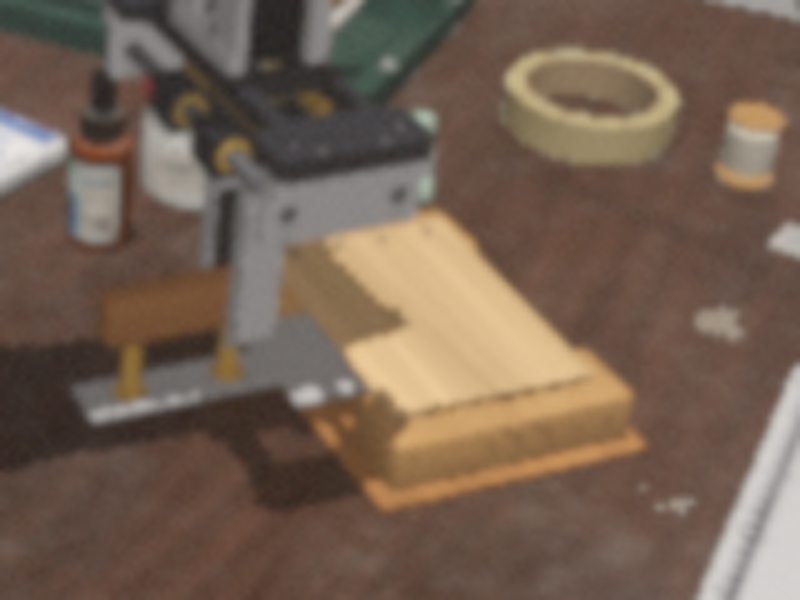

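step_arm --increments '[{"xyz": [0, 0, 0.004], "twist": 0, "jaw": 0}, {"xyz": [-0.006, 0, 0.004], "twist": 0, "jaw": 0}, {"xyz": [-0.018, 0, 0.004], "twist": 0, "jaw": 0}, {"xyz": [-0.033, 0, 0.004], "twist": 0, "jaw": 0}, {"xyz": [-0.05, 0, 0.004], "twist": 0, "jaw": 0}]'

```text
time_s: 19.32
tool_pos: [0.5446, -0.0854, 0.0392]
ee_rot: [-0.001, 0.942, -0.337, -0.002]
contact_force: [0.0, 1.1, -1.5]
grip_width: 0.186
```

step_arm --increments '[{"xyz": [-0.02, 0, 0], "twist": 0, "jaw": 0}, {"xyz": [-0.042, 0, 0], "twist": 0, "jaw": 0}, {"xyz": [-0.065, 0, 0], "twist": 0, "jaw": 0}, {"xyz": [-0.087, 0, 0], "twist": 0, "jaw": 0}, {"xyz": [-0.1, 0, 0], "twist": 0, "jaw": 0}]'

```text
time_s: 19.95
tool_pos: [0.4657, -0.0207, 0.04]
ee_rot: [-0.001, 0.942, -0.336, -0.003]
contact_force: [0.5, -0.5, -1.7]
grip_width: 0.188
```

```bash
python3 -c "
from h import *
go(.469,-.023,.0252,-0.69)
c=cam('wrist');cv2.imwrite('pics/w17.png',c['img'][:,:,::-1])
c=cam('scene');cv2.imwrite('pics/s17.png',c['img'][:,:,::-1])
"
```

```text
shift [ 0.0041 -0.0003  0.0148] twist 0.004 | now [ 0.4657 -0.0207  0.04  ] yaw -0.6856 t 19.95 F [ 0.52 -0.47 -1.65] g 0.188 tilt [-0.0048  0.0037 -1.    ]
```

View pics/w17.png

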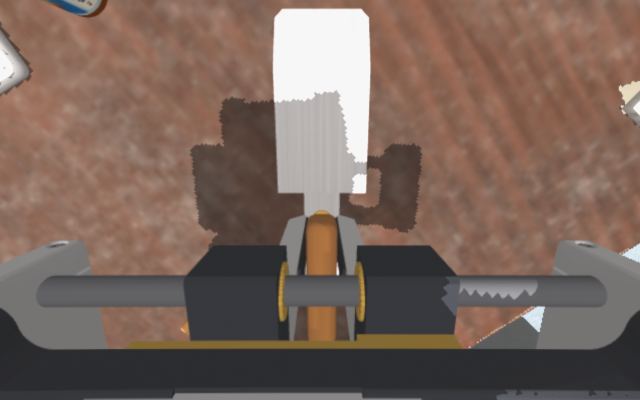

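View pics/s17.png

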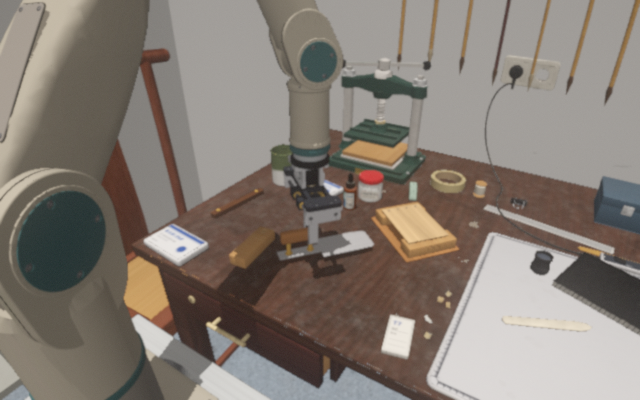

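step_arm --increments '[{"xyz": [0, 0, 0.006], "twist": 0, "jaw": 0}, {"xyz": [0, 0, 0.012], "twist": 0, "jaw": 0}, {"xyz": [0, 0, 0.0145], "twist": 0, "jaw": 0}, {"xyz": [0, 0, 0.0152], "twist": 0, "jaw": 0}]'

```text
time_s: 20.55
tool_pos: [0.4657, -0.021, 0.0246]
ee_rot: [-0.001, 0.942, -0.336, -0.003]
contact_force: [-2.7, -0.5, 7.0]
grip_width: 0.186
```

step_arm --increments '[{"xyz": [0, 0, 0], "twist": 0, "jaw": 0.3}, {"xyz": [0, 0, 0], "twist": 0, "jaw": 0.6}, {"xyz": [0, 0, 0], "twist": 0, "jaw": 0.6}, {"xyz": [0, 0, -0.02], "twist": 0, "jaw": 0.6}, {"xyz": [0, 0, -0.06], "twist": 0, "jaw": 0.6}]'

```text
time_s: 21.18
tool_pos: [0.4649, -0.0212, 0.0844]
ee_rot: [-0.0, 0.942, -0.336, -0.005]
contact_force: [0.7, 0.1, 0.1]
grip_width: 0.602
```

step_arm --increments '[{"xyz": [-0.01, 0, -0.05], "twist": 0, "jaw": 0.6}, {"xyz": [-0.03, 0.0, -0.1], "twist": 0, "jaw": 0.6}, {"xyz": [-0.05, -0.05, -0.12], "twist": 0, "jaw": 0.6}, {"xyz": [-0.05, -0.1, -0.12], "twist": 0, "jaw": 0.6}, {"xyz": [-0.05, -0.14, -0.12], "twist": 0, "jaw": 0.6}]'

```text
time_s: 21.8
tool_pos: [0.5169, 0.1208, 0.205]
ee_rot: [-0.001, 0.942, -0.335, -0.004]
contact_force: [-0.4, -0.1, 0.3]
grip_width: 0.598
```

```bash
python3 -c "
from h import *
go(.469,-.023,.0252,-0.69)
c=cam('top');cv2.imwrite('pics/t18.png',c['img'][:,:,::-1]);crop(c,325,120,430,215,6,'pics/t18c.png')
c=cam('scene');cv2.imwrite('pics/s18.png',c['img'][:,:,::-1])
"
```

```text
shift [0.0553 0.1415 0.1795] twist 0.006 | now [0.5169 0.1208 0.205 ] yaw -0.6838 t 21.8 F [-0.39 -0.09  0.26] g 0.598 tilt [-0.0074  0.005  -1.    ]
```

View pics/t18.png

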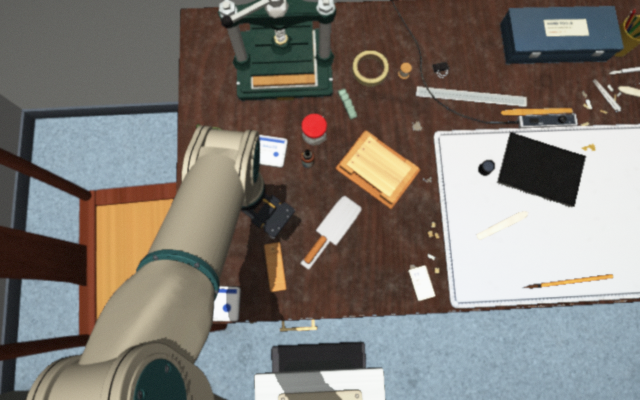

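View pics/s18.png

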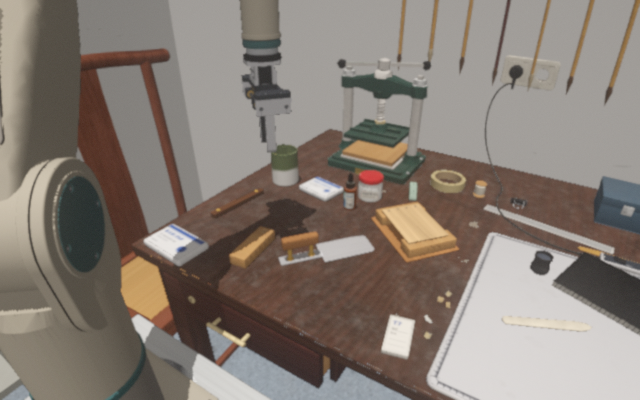

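View pics/t18c.png

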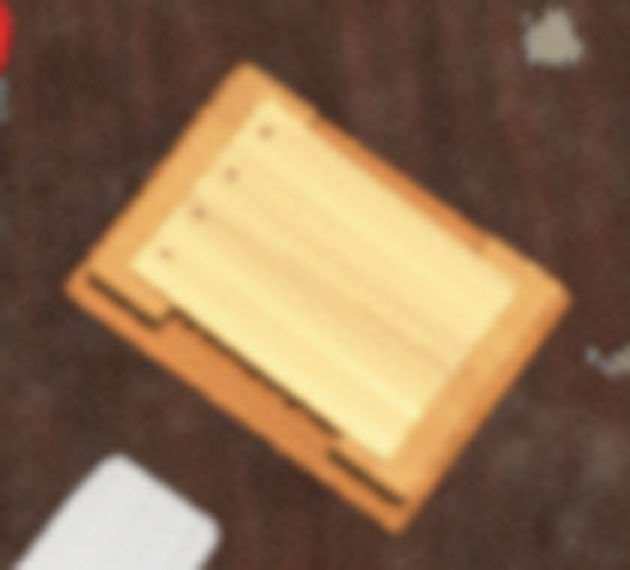

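```bash
python3 -c "
from h import *
c=cam('top')
q=np.array([(268,97),(515,285),(390,460),(135,265)],float);q=(q+.5)/6-.5+[325,120]
b=onz(c,q,.036)[:,:2];print(np.linalg.norm(b-np.roll(b,-1,0),axis=1).round(4))
C=b.mean(0);v=b[0]+b[1]-b[2]-b[3];y=np.arctan2(v[1],v[0]);d=-.69
e=C-[.6584,-.181];print(C,y,'rack frame',e@[np.cos(d),np.sin(d)],e@[-np.sin(d),np.cos(d)])
g=onz(c,[(310.5,243.5)],.002);print(g)
from workcell import workorder
workorder.job_done()
"
```

```text
[0.1364 0.0969 0.139  0.0979]
[ 0.65883357 -0.18073939] -0.6887633849793211 rack frame 0.0001684949444083898 0.00047697848672237754
[[0.46675892 0.00674471 0.002     ]]
the job is handed in; nothing more can be done
```

The job is done and handed in at about 22 s of the 67 s allowed; `job_done` gave no verdict.

- **Pressing block:** I took it off the board and laid it flat on bare table, well clear of the board and the bystanders.
- **Lift and carry:** I slid the lifter's blade under the board against the stop strip and lifted the board level. I carried it over to the rack and lowered it slowly across the two blocks.
- **Finish:** I dropped the blade into the gap, drew it straight out, and laid the lifter flat on the table short of the rack.

**Last checks from the top camera:**
- **Board on the rack:** its centre is within about 1 mm of the rack's centre along and across. It is turned under 0.01 rad from the rack.
- **Measured size:** the board came out about 137 x 97 mm against the true 140 x 100, so my corner picks are off by 2–3 mm.
- **Other items:** in the last views the lifter and the pressing block lie flat and the blade is clear of the rack. No bystander looks moved, but I only compared pictures for that and did not measure it.

Two small things went other than planned. Setting the lifter down on the table gave brief forces of up to about 11 N. The blade also came down about 4 mm sideways before the insertion, and I corrected that before going under the board.

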